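Clamp a dovetailed board in the cam-lever paring jig

TASK

Clamp the dovetailed board in the paring jig with a fingertip, picking nothing up. First slide the board along the jig's base until its plain end butts against the end stop; then, with a finger against the side of the cam lever's arm, push the lever round anticlockwise (seen from above) as far as it will go, so that the cam holds the board tight and square against the cork-lined fence with its plain end still at the stop. Take the hand away, keep the board flat on the jig throughout, and leave the tools and other things round the jig where they lie.

Things in the scene. Friction and masses are not known exactly. Their poses are not given: they have to be found in the camera images.
- jig: Paring jig fixed to the bench: grey base 190 x 340 x 18 mm. Origin: centre of its underside; x to the fence (away from the robot), y to the end stop (robot's left), z up. The fence runs along the far side, its cork face at x = +60 mm; the end stop's face is at y = +130 mm, from x = -36 to +52 mm. Fence and stop are 30 mm high on the base (tops at z = 48 mm). Nothing else stands on the base but cam and board.
- board: Pale wooden board 90 (x) x 165 (y) x 16 mm (z), 0.11 to 0.22 kg, lying loose on the jig's base (underside at z = 18 mm) between cam and fence, along the fence, with 1 to 2.5 mm of play to the fence and 0.4 to 5 mm to the open cam. Origin: centre of its underside; +y to its plain end, -y to its dovetailed end. It starts 35 to 85 mm short of the end stop and slides freely by hand.
- board_plain_end (a point): middle of the board's plain end face, 8 mm above the board's underside: the face that must butt against the end stop
- board_tail_end (a point): middle of the board's dovetailed end face (nearer the robot's right), 8 mm above its underside; solid to push on; base free beyond it for at least 50 mm
- cam_lever (a joint): Angle of the dark wooden cam lever about its upright bolt, rad. At 0 its arm points along the jig's -x (to the robot); grows anticlockwise from above, to a dead stop at 1.6 (arm along the jig's -y, beside the board). Starts at 0.2 to 0.6. Stiff pivot (0.3 N m): stays where left. Meets the board near 0.97; from there the push 85 mm from the bolt rises from 4 to about 10 N.
- cam_pivot (a point): axis of the cam lever's bolt, fixed to the jig at x = -62.5, y = +40 mm of the jig frame, at the arm's mid height, 38.5 mm above the bench. Cam disc 50 mm across, 10 mm off-centre, z = 19.5 to 46 mm; bolt head to 57 mm.
- lever_end (a point): centre of the rounded end (21 mm across) of the cam lever's arm, 102 mm from the bolt axis, 38.5 mm above the bench. The arm is 17 mm wide, its underside 31 mm and its top 46 mm above the bench; beyond the base it overhangs the bench freely.
- cork_facing: 6 mm cork lining on the fence's face (276 mm long, 26 mm high), origin at the jig's origin; it is springy (15 N for each mm), and the closed cam presses the board about 2.5 mm into it.
- chisel: bench chisel with a wooden handle, 302 mm long, 31 mm high, lying to the right of the jig, handle towards the robot; not to be disturbed
- pencil: flat red carpenter's pencil, 156 x 15 x 8 mm, lying on the bench in front of the jig, near the open lever; not to be disturbed
- try_square: try square with a dark wooden stock (120 x 32 x 16 mm) and a steel blade, lying to the left of the jig; not to be disturbed
- mallet: wooden joiner's mallet, 304 mm long, head 124 mm wide and 64 mm high, at the left end of the bench; not to be disturbed
- sanding_block: cork sanding block, 64 x 112 x 34 mm, lying right of the chisel (it and the tape roll may have changed places); not to be disturbed
- tape_roll: roll of masking tape lying flat, 100 mm across, 25 mm high, right of the chisel; not to be disturbed

How it is judged (in metres and radians):
On the way, in this order (a step that is already met when the one before it is completed fails the run):
1. the board has been slid until its plain end is at the end stop, the cam not yet closed (y of board_plain_end in the frame of jig above 0.127 m and value of joint cam_lever below 0.95 rad), for 0.2 s.
2. the cam lever has been pushed round to its end and the cam presses the board against the cork lining (value of joint cam_lever above 1.4 rad and contact force between board and cork_facing above 20 N), for 0.2 s.
At the end, for the whole second after the job is handed in: Board flat on the base and at rest, plain end within 3 mm of the end stop, square to the jig within 0.03 rad; cam lever within 0.2 rad of its dead stop; the board pressed on the cork lining with more than 20 N, by the cam alone (all of step 2 and y of board_plain_end in the frame of jig above 0.127 m and angle between the y axis of board and the y axis of jig, either way round below 0.03 rad and z of board in the frame of jig below 0.021 m and linear speed of board below 0.01 m/s); the robot touches nothing.
It fails at once if the board is lifted or tipped off the jig's base (z of board in the frame of jig above 0.024 m or angle between board's own z axis and vertical above 0.1 rad).
It fails at once if a tool or other thing round the jig is disturbed (moved more than 20 mm) (distance of any of chisel, pencil, try_square, mallet, sanding_block, tape_roll from where it was at the start of the episode above 0.02 m).
It also fails if it takes over 48 s, if anything falls off the work surface, if the arm or the gripper's body presses on something with over 40 N, if the wrist force passes 120 N, or if a joint passes its speed limit or range.

ROBOT

A 7-joint arm with a two-finger parallel gripper is mounted at the origin on a cart in front of the work surface, level with it; the furniture and walls round the work are solid. World frame = base frame: x ahead of the robot, y to its left, z up, the work surface at z = 0. Lengths are in mm, angles in rad, forces in N, time in s.
With the tool pointing down it reaches from about 425 to 825 mm from the base axis. Payload 3.6 kg.
Tool frame: the origin (TCP) lies on the centre line of the jaws, within the pads' length; the fingertips stand 8 mm ahead of it and the grasp point (between the pads) lies 11 mm behind it; z points along the fingers, y is the line along which they close (so a half turn about z gives the same grasp; the last joint's range is limited). The gripper opens to 93 mm and grips with 3 to 60 N. Pads are 15 mm wide; open, the fingers measure 128 mm over their backs; the gripper's body (75 mm by 188 mm) begins 65 mm behind the grasp point.
Start: joints at [1.319, 0.615, -0.013, 1.423, 0.008, 1.103, -0.04], TCP at [144.907, -633.61, 198.64] pointing down, gripper open.
Joint ranges: [-3.12, 3.12], [-0.3, 2.06], [-1.34, 1.32], [0.26, 2.42], [-1.36, 4.5], [0.01, 1.98], [-2.84, 2.84]. Speed limits (rad/s): [2.79, 2.79, 3.14, 3.14, 3.14, 3.14, 3.14].

INTERFACE

Orientations are given as a unit quaternion [x, y, z, w].
In Python, from rig import env gives the robot as it stands. Calls block until the motion is done:
- env.goto(position, orientation): joint-space move of the TCP to a pose.
- env.move_linear(position, ori=None, velocity=150, stop_force=None): straight line of the TCP; ori=None keeps the orientation; velocity is the mean speed in mm/s. With stop_force (N) it stops when the force on the tool has changed by that much, and returns True; else False.
- env.move_joints(angles): joint-space move.
- env.command_gripper(opening, grip_force=None): opening from 0.0 (shut) to 1.0 (fully open); grip_force is the grip in N (None keeps the last); returns when the fingers have stopped.
- env.wait(seconds).
- env.ik(position, orientation): joint angles nearest the present ones, or None.
- env.get_state(): the state.
- env.camera(name): name is "scene" or "top"; returns the picture (400x640x3 uint8, red, green, blue); there is no depth.
- env.camera_info(name): a dict with "K" (3x3 intrinsics, pixels), "extrinsics" (4x4, takes a point from camera to world coordinates). Camera axes: x right, y down, z forward; pixel columns grow to the right and rows downward; lengths in mm; the calibration is good to about 2 mm. A picture is of the moment at which its call begins. camera_info takes no time and is no camera call.
A pose or a line that the arm cannot do raises env.Unreachable and nothing moves.
- env.hand_in(): hands the job in; it is judged then, once.
Trained networks look in the newest picture that a camera, given by its name, has taken for a name from the list of things; names that differ only in an ending like _2 or _b are one class to them, and where a whole thing is asked for, a point or a joint stands for the part that bears it (a point fixed in the world has none). Each returns a list of dicts, best first, with "conf" (0 to 1); they miss things now and then, are a little off and sometimes report something else, mostly with a low value. They report only what shows in the picture. A call takes as long as a camera call.
- env.boxes_of(camera, name): "position" ([column, row] as shares, 0 to 1, of the picture: columns of its width, rows of its height, amid what is visible of it).
- env.regions_of(camera, name): "region" (400x640 bool, what is visible of it) and "position" ([column, row] as shares, 0 to 1, of the picture: columns of its width, rows of its height, amid what is visible of it).
The state is a dict: "t": time; "joints": joint angles; "joint_velocities": joint speeds; "effort": joint torques, N m; "tool_pos": TCP position; "orientation": TCP orientation; "force": force on the tool from outside, world axes, zero at the start; "torque": the same for the moment, N m; "opening": opening from 0.0 (shut) to 1.0 (fully open); "grasp_force": force on a finger pad.
Only numpy, scipy, OpenCV 4.12 (cv2) and the standard library are available. Lean on these libraries where they do the work, as an engineer would, in place of code of your own. Each camera call takes 0.05 s, during which the arm holds its last target. There are 200 camera calls.

## Working session

There is one attempt and no reset: what is moved stays moved. The work goes in short steps, each a Python script; the robot and the scene stay as the last script left them, time stands still between calls to the robot, and variables do not carry over. Pictures are saved under pics/ and viewed, at most 10 in all, crops included, and the job is handed in when it is done.

```bash
mkdir -p pics; cat > h.py <<'E'
from rig import env
import numpy as np, cv2
def ray(cam,u,v):
    i=env.camera_info(cam);K=np.array(i["K"]);E=np.array(i["extrinsics"])
    d=E[:3,:3]@np.linalg.solve(K,[u,v,1]);return E[:3,3],d
def at(cam,u,v,z):
    o,d=ray(cam,u,v);return o+d*(z-o[2])/d[2]
def proj(cam,p):
    i=env.camera_info(cam);K=np.array(i["K"]);E=np.array(i["extrinsics"])
    q=K@(E[:3,:3].T@(np.array(p)-E[:3,3]));return q[:2]/q[2]
E
python3 - <<'E'
from h import *
for c in("top","scene"):
    im=env.camera(c);cv2.imwrite(f"pics/{c}0.png",im[:,:,::-1])
    print(c,np.array(env.camera_info(c)["extrinsics"]).round(2).tolist())
for n,z in(("jig",18),("board",34),("cam_lever",46),("cam_pivot",57),("lever_end",46),("pencil",8),("chisel",15),("board_plain_end",26),("board_tail_end",26),("cork_facing",48)):
    r=env.regions_of("top",n)[:1]
    for q in r:
        u,v=q["position"][0]*640,q["position"][1]*400
        m=cv2.minAreaRect(np.argwhere(q["region"])[:,::-1].astype(np.float32))
        b=[at("top",*p,z)[:2].round(0).tolist() for p in cv2.boxPoints(m)]
        print(n,round(q["conf"],2),round(u),round(v),at("top",u,v,z).round(0),b)
print(env.get_state()["t"],env.get_state()["orientation"])
E
```

```text
top [[-0.01, -0.99, 0.13, 369.09], [-1.0, 0.01, 0.01, -63.21], [-0.01, -0.13, -0.99, 1356.93], [0.0, 0.0, 0.0, 1.0]]
scene [[0.93, -0.32, 0.18, 302.1], [-0.36, -0.83, 0.43, -673.95], [0.01, -0.47, -0.88, 1318.98], [0.0, 0.0, 0.0, 1.0]]
jig 0.91 342 188 [ 589. -107.   18.] [[468.0, 53.0], [720.0, 42.0], [700.0, -300.0], [450.0, -281.0]]
board 0.7 353 175 [ 624. -139.   34.] [[583.0, -57.0], [675.0, -61.0], [668.0, -228.0], [575.0, -222.0]]
cam_lever 0.68 340 203 [ 541. -101.   46.] [[574.0, -59.0], [586.0, -106.0], [458.0, -139.0], [445.0, -92.0]]
cam_pivot 0.86 345 192 [ 570. -114.   57.] [[468.0, 50.0], [710.0, 38.0], [690.0, -295.0], [450.0, -276.0]]
lever_end 0.86 343 203 [ 540. -107.   46.] [[567.0, -57.0], [589.0, -101.0], [466.0, -159.0], [445.0, -116.0]]
pencil 0.64 280 241 [434.  76.   8.] [[433.0, 150.0], [452.0, 4.0], [436.0, 1.0], [417.0, 148.0]]
chisel 0.57 438 210 [ 520. -387.   15.] [[721.0, -377.0], [721.0, -407.0], [427.0, -394.0], [427.0, -365.0]]
board_plain_end 0.96 353 173 [ 631. -140.   26.] [[583.0, -58.0], [677.0, -63.0], [667.0, -229.0], [574.0, -223.0]]
board_tail_end 0.64 355 173 [ 629. -146.   26.] [[585.0, -59.0], [677.0, -64.0], [668.0, -226.0], [576.0, -220.0]]
cork_facing 0.78 355 159 [ 668. -146.   48.] [[672.0, -20.0], [684.0, -21.0], [670.0, -273.0], [657.0, -272.0]]
0.6 [ 9.93687507e-01  1.12183496e-01  1.01833073e-05 -3.16402242e-05]
```

```bash
python3 - <<'E'
import cv2
im=cv2.imread("pics/top0.png")[100:290,230:470];cv2.imwrite("pics/c1.png",cv2.resize(im,None,fx=3.1,fy=3.1,interpolation=2))
E
```

```text
(no output)
```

View pics/c1.png

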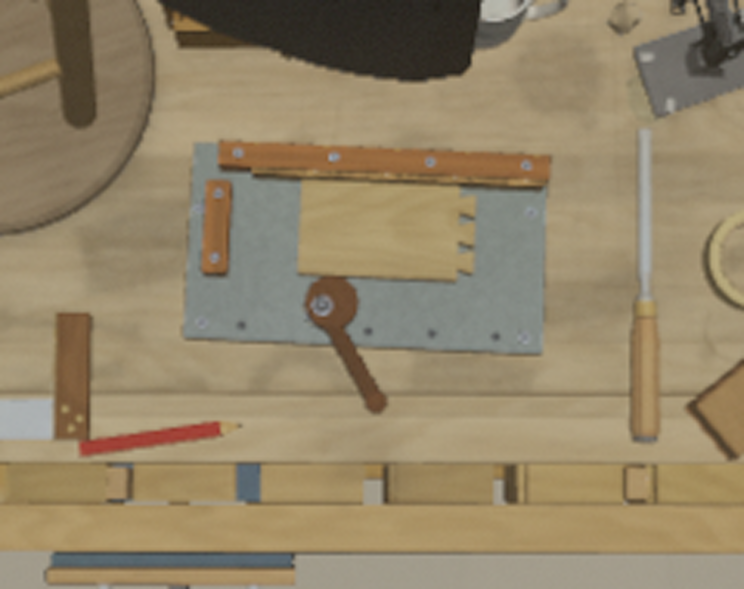

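View pics/scene0.png

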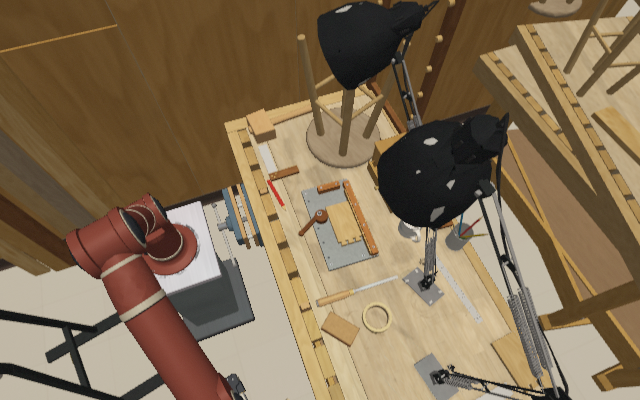

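The crop shows the base corners at about (184,338), (541,354) and (195,143). The bolt is at (322,305) and the lever end at (376,402). The board's plain end runs (301,180)–(298,274) and its tail end (475,198)–(473,272). A lamp head overhangs the far side, so I'll triangulate it along with the rest.

```bash
python3 - <<'E'
from h import *
P=lambda x,y,z:at("top",230+x/3.1,100+y/3.1,z)
bl,br,tl=P(184,338,18),P(541,354,18),P(195,143,18)
print("bl,br,tl",bl.round(1),br.round(1),tl.round(1),np.linalg.norm(bl-br),np.linalg.norm(bl-tl))
y=(bl-br)[:2];y/=np.linalg.norm(y);x=np.array([y[1],-y[0]])
x2=(tl-bl)[:2];print("yaw",np.arctan2(x[1],x[0]),np.arctan2(x2[1],x2[0]))
R=np.c_[x,y]
bolt=P(322,305,57)[:2]; print("bolt",bolt, "jig origin via bolt",bolt-R@[-62.5,40],"via corner",bl[:2]-R@[-95,170], br[:2]-R@[-95,-170])
e=P(376,402,46)[:2];d=R.T@(e-bolt);print("lever",d,np.linalg.norm(d),np.arctan2(-d[1],-d[0]))
o=bolt-R@[-62.5,40]
for n,p in dict(pl1=(301,180),pl2=(298,274),t1=(475,198),t2=(473,272)).items(): 
  w=P(*p,34)[:2];print(n,w.round(1),(R.T@(w-o)).round(1))
print("fence end",P(219,142,48),"stop",R.T@(P(229,183,48)[:2]-o),R.T@(P(226,274,48)[:2]-o))
# lamp triangulation
for a,b in(((230+475/3.1,100+70/3.1),(400,222)),((230+410/3.1,100+78/3.1),(385,205)),((230+165/3.1,100),(385,140))):
  o1,d1=ray("top",*a);o2,d2=ray("scene",*b);s=np.linalg.lstsq(np.c_[d1,-d2],o2-o1,rcond=None)[0];print("lamp",o1+s[0]*d1,o2+s[1]*d2)
E
```

```text
bl,br,tl [526.8  47.6  18. ] [ 508.4 -288.1   18. ] [715.4  37.3  18. ] 336.2080223819075 188.9013949136517
yaw -0.05456855645291773 -0.05473974996138042
bolt [551.47705621 -82.38286011] jig origin via bolt [ 611.70236617 -125.73216276] via corner [ 612.36796369 -127.3132963 ] [ 612.57478376 -123.52696302]
lever [-85.97568795 -53.39928123] 101.20919995505233 0.5557880695850915
pl1 [674.2 -64.2] [59.1 64.8]
pl2 [584.3 -60.6] [-31.   63.6]
t1 [ 655.1 -228.1] [ 48.9 -99.8]
t2 [ 584.5 -224.4] [ -21.8 -100. ]
fence end [708.3481646   12.45751424  48.        ] stop [ 50.07124999 131.8282824 ] [-36.19323695 130.15383477]
lamp [ 767.33759827 -226.21793772   73.66808076] [ 800.2890072  -232.56096419   84.69980106]
lamp [ 748.53116854 -162.86057381  112.64938032] [ 767.30841592 -165.94272704  118.62222161]
lamp [797.33824774  50.32650916 185.79234232] [850.78684806  37.84116429 204.12613656]
```

```bash
python3 - <<'E'
import cv2
im=cv2.imread("pics/top0.png");cv2.imwrite("pics/top0b.png",im)
E
```

```text
(no output)
```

View pics/top0b.png

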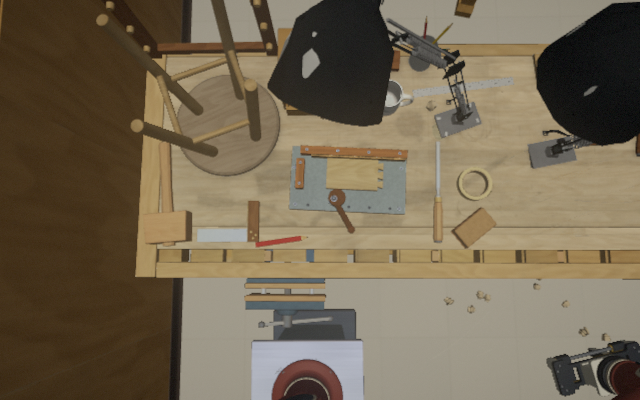

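The top view shows the jig tilted about -0.055 rad, with its origin near (612,-125). The lever is at about 0.56 rad, the board is about 65 mm short of the stop, and the lamp edge is at x of roughly 720 or more. I'll keep the gripper body's long axis along y for the push.

```bash
cat >> h.py <<'E'
yaw=-0.0547; O=np.array([612,-125.6]); c,s=np.cos(yaw),np.sin(yaw); R=np.array([[c,-s],[s,c]])
W=lambda x,y,z:[*(O+R@[x,y]),z]
Q=lambda a:[np.cos(a/2),np.sin(a/2),0,0]
def lev(th,r=85,gap=0,half=17.5,z=33):
    d=np.array([-np.cos(th),-np.sin(th)]);t=np.array([np.sin(th),-np.cos(th)])
    return W(*(np.array([-62.5,40])+r*d-(8.5+half+gap)*t),z),Q(th+yaw)
E
python3 - <<'E'
from h import *
for th in(.4,.7,1,1.3,1.6): 
    j=env.ik(*lev(th)); print(th,None if j is None else np.round(j,2))
env.command_gripper(0.0)
env.goto(W(13,-135,150),Q(yaw))
print(env.move_linear(W(13,-135,32),stop_force=8),env.get_state()["force"])
h=env.move_linear(W(13,-45,32),velocity=35,stop_force=6)
st=env.get_state();p=st["tool_pos"];print(h,R.T@(np.array(p[:2])-O),p[2],st["force"],st["t"])
cv2.imwrite("pics/p1.png",cv2.resize(env.camera("top")[100:290,230:470,::-1],None,fx=3.1,fy=3.1))
E
```

```text
0.4 [ 0.18  0.6  -0.06  2.1   0.08  0.44 -1.17]
0.7 [ 0.28  0.62 -0.14  2.07  0.18  0.47 -0.91]
1 [ 0.37  0.64 -0.21  2.02  0.26  0.51 -0.65]
1.3 [ 0.44  0.67 -0.28  1.95  0.33  0.57 -0.38]
1.6 [ 0.49  0.7  -0.35  1.88  0.39  0.63 -0.13]
False [-0.2693942   0.60125611 -0.26349268]
False [ 12.96350878 -45.20657953] 32.004371714367025 [-0.61463069  0.73195873 -0.12846531] 7.875
```

View pics/p1.png

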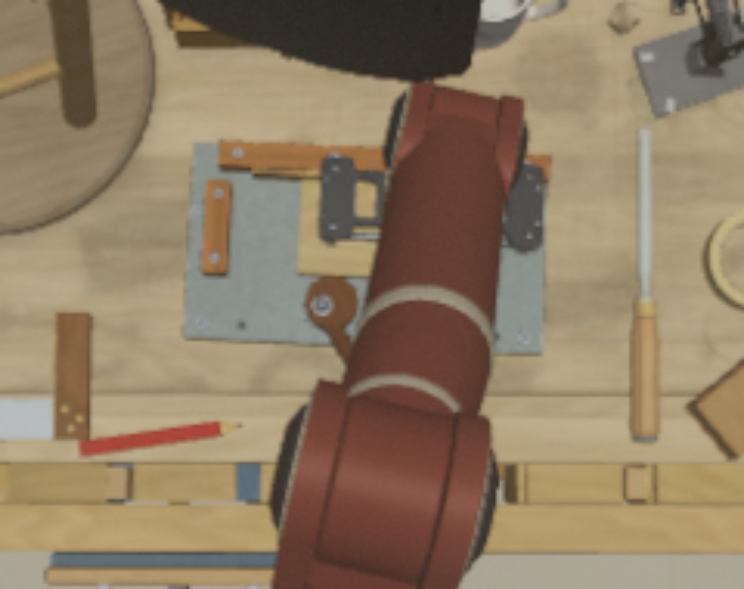

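The plain end is still at about (300,225), so the board doesn't seem to have moved even though the tool travelled the full distance. I'll check the gripper state and the side view.

```bash
python3 - <<'E'
from h import *
st=env.get_state();print({k:np.round(st[k],3).tolist() for k in("t","tool_pos","orientation","opening","grasp_force","force","joints")})
a=env.camera("scene")[150:290,270:430,::-1]
cv2.imwrite("pics/p2.png",cv2.resize(a,None,fx=4,fy=4,interpolation=2))
print(proj("scene",st["tool_pos"]),proj("top",st["tool_pos"]))
E
```

```text
{'t': 7.925, 'tool_pos': [622.5, -171.393, 31.985], 'orientation': [1.0, -0.027, 0.0, 0.0], 'opening': 0.001, 'grasp_force': 0.0, 'force': [-0.071, 0.99, -0.187], 'joints': [0.231, 0.791, 0.007, 1.599, -0.007, 0.751, -1.385]}
[346.15753801 229.83911783] [363.98736403 175.17953783]
```

View pics/p2.png

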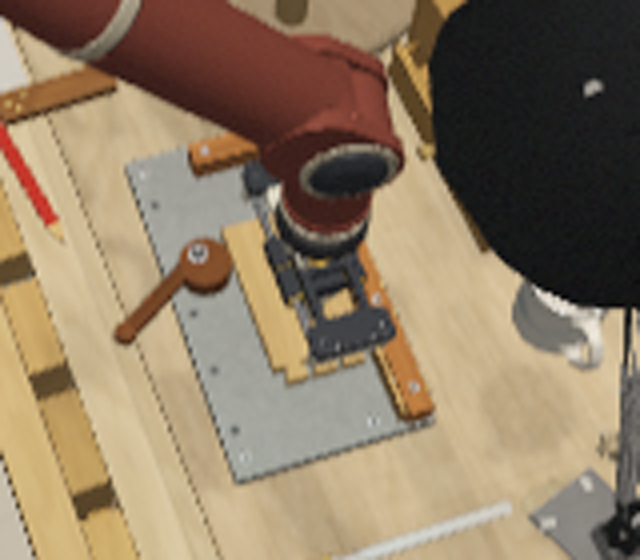

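```bash
python3 - <<'E'
from h import *
T=lambda x,y:(230+x/3.1,100+y/3.1); S=lambda x,y:(270+x/4,150+y/4)
for n,a,b in(("bolt",T(322,305),S(198,255)),("board tail corner",T(473,280),S(290,382)),("plain corner",T(298,274),S(222,228)),("base br",T(541,354),S(238,482)),("lever end",T(376,402),S(125,333)),("pencil tip",T(240,427),S(60,240))):
  o1,d1=ray("top",*a);o2,d2=ray("scene",*b);s=np.linalg.lstsq(np.c_[d1,-d2],o2-o1,rcond=None)[0];p=o1+s[0]*d1;q=o2+s[1]*d2;print(n,((p+q)/2).round(1),np.linalg.norm(p-q).round(1))
for p in([13,-100,34],[13,65,34],[-95,-170,18]): 
  u=proj("scene",W(*p));print(p,(u-[270,150])*4)
a=env.camera("scene")[185:265,300:400,::-1]
cv2.imwrite("pics/p3.png",cv2.resize(a,None,fx=7,fy=7,interpolation=2))
E
```

```text
bolt [552.5 -82.5  48.2] 0.5
board tail corner [ 580.8 -224.5   36.2] 8.3
plain corner [584.  -60.7  40.9] 1.8
base br [ 509.2 -288.4   16.5] 1.2
lever end [ 462.7 -131.    45.6] 0.2
pencil tip [442.3  -4.7  14.2] 0.7
[13, -100, 34] [325.7698803  371.39133764]
[13, 65, 34] [264.80902413 217.40641233]
[-95, -170, 18] [236.75476488 483.92697212]
```

View pics/p3.png

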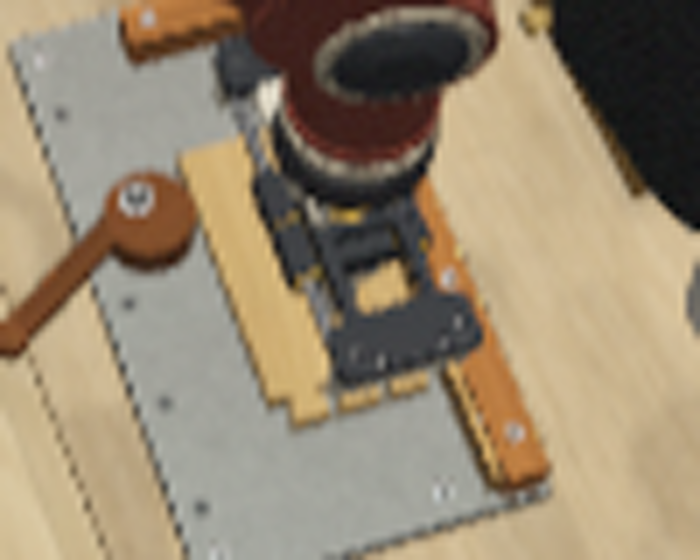

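The geometry holds up, so the closed fingertips must sit higher than stated and passed over the board. I'll measure the real tip height by touching the jig base gently.

```bash
python3 - <<'E'
from h import *
p=env.get_state()["tool_pos"]
env.move_linear([p[0],p[1],60])
env.move_linear(W(13,-140,60))
env.move_linear(W(13,-140,34))
h=env.move_linear(W(13,-140,8),velocity=20,stop_force=3)
st=env.get_state();print(h,st["tool_pos"],st["force"],st["opening"],st["t"])
E
```

```text
False [ 617.4707203  -266.17561219    8.19351696] [-0.66020472  0.53058037 -0.57168461] 0.0025157770507601165 10.9167
```

```bash
python3 - <<'E'
from h import *
a=env.camera("scene")[190:290,290:410,::-1]
st=env.get_state();p=np.array(st["tool_pos"])
for dz in(-8,11,76): print(dz,(proj("scene",p+[0,0,dz])-[290,190])*6)
for dy in(-94,94): print(dy,(proj("scene",p+[0,dy,90])-[290,190])*6)
cv2.imwrite("pics/p4.png",cv2.resize(a,None,fx=6,fy=6,interpolation=2))
E
```

```text
-8 [387.16437499 396.97116097]
11 [390.15290369 385.72758719]
76 [400.95057526 345.10411353]
-94 [472.96970618 484.62000337]
94 [338.00773836 196.08689953]
```

View pics/p4.png

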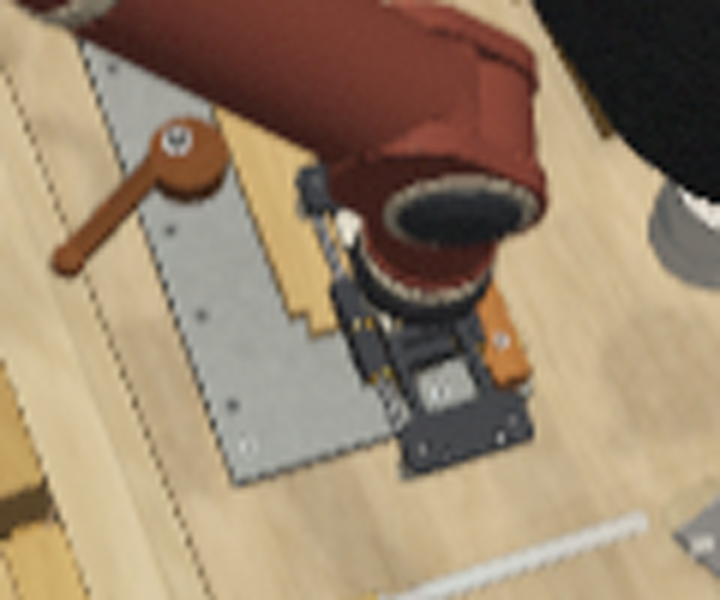

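No contact yet, even with TCP z at 8. The body is still well clear, so I'll keep probing down slowly.

```bash
python3 - <<'E'
from h import *
h=env.move_linear(W(13,-140,-14),velocity=20,stop_force=3)
st=env.get_state();print(h,st["tool_pos"],st["force"],st["opening"],st["t"])
E
```

```text
True [ 617.33635283 -266.0898466    -1.55174139] [-0.06452269 -0.28729672  4.38028367] 0.00668503362537315 11.575
```

The tips touch the base at TCP z of about -1.5, so when closed they sit about 19 mm behind the TCP. I'll push with TCP z at 4.

```bash
python3 - <<'E'
from h import *
env.move_linear(W(13,-140,4),velocity=30)
h=env.move_linear(W(13,-42,4),velocity=35,stop_force=6)
st=env.get_state();p=st["tool_pos"];print(h,R.T@(np.array(p[:2])-O),p[2],st["force"],st["t"])
cv2.imwrite("pics/p5.png",cv2.resize(env.camera("top")[100:290,230:470,::-1],None,fx=3.1,fy=3.1))
E
```

```text
True [ 12.95541877 -47.80982302] 3.728326184217555 [-0.01901331 -0.7410247  -0.0498619 ] 14.4167
```

View pics/p5.png

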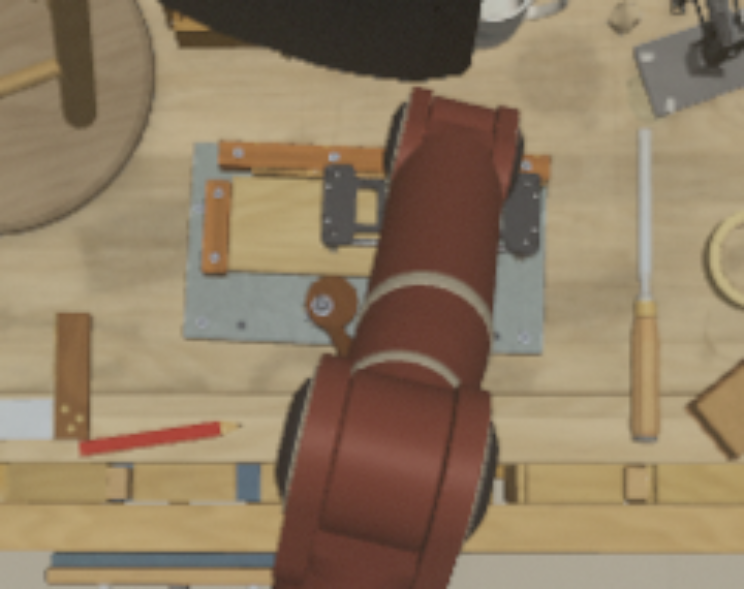

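The board's plain end is now at the stop face, at crop column 230. I'll press it home slowly, retreat, and then swing the lever round.

```bash
python3 - <<'E'
from h import *
print(env.move_linear(W(13,-44.5,4),velocity=10,stop_force=6)); env.wait(0.3)
st=env.get_state();print(R.T@(np.array(st["tool_pos"][:2])-O),st["force"])
env.move_linear(W(13,-60,4),velocity=60)
env.move_linear(W(13,-60,90))
L=lambda th,gap=0,z=6:lev(th,gap=gap,half=13,z=z)
env.goto(*L(.5,20,90)); print(env.get_state()["t"])
print(env.move_linear(L(.5,20)[0],stop_force=6))
def go(th,gap,v,sf):
    h=env.move_linear(*L(th,gap),velocity=v,stop_force=sf)
    st=env.get_state();print(round(th,2),h,np.round(st["force"],1),round(st["t"],1));return h
for th in np.arange(.55,1.51,.12):
    if go(th,0,60,18): break
else:
    for th in(1.6,1.65,1.7):
        if go(th,0,25,10):break
env.wait(.3)
st=env.get_state();d=R.T@(np.array(st["tool_pos"][:2])-O)-[-62.5,40];print(d,st["force"])
cv2.imwrite("pics/p6.png",cv2.resize(env.camera("top")[100:290,230:470,::-1],None,fx=3.1,fy=3.1))
E
```

```text
False
[ 12.48996688 -47.83726744] [-0.60522866 -5.51773227 -0.89833015]
17.275
False
0.55 False [-0.1  0.6  0.7] 18.5
0.67 False [ 0.6  1.1 -0. ] 18.9
0.79 False [0.2 0.7 0.1] 19.2
0.91 False [-0.8  1.  -0.1] 19.5
1.03 False [-1.5  1.6 -0.4] 19.8
1.15 False [-2.9  3.5  1.3] 20.2
1.27 False [-4.7  3.5  3.1] 20.5
1.39 False [-6.7  3.2  4.5] 20.8
1.6 False [-11.    1.9   8.1] 21.7
1.65 False [-11.1   2.2   6.4] 22.0
1.7 True [-1.1  0.8 -0.1] 22.3
[-22.46780634 -87.23417179] [ 0.51717474  0.93205632 -0.3583377 ]
```

View pics/p6.png

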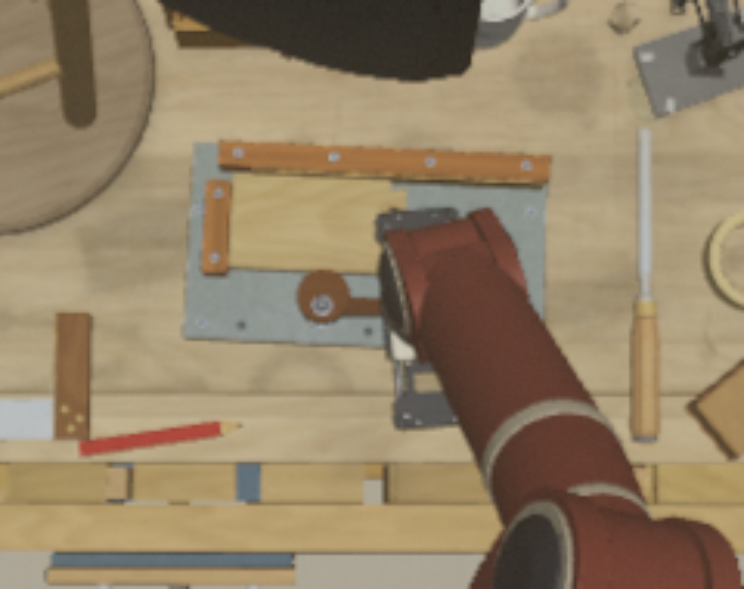

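The arm now lies along the board, but the force dropped in the last step. I'll back the hand off and check the lever angle.

```bash
python3 - <<'E'
from h import *
L=lambda th,gap=0,z=6:lev(th,gap=gap,half=13,z=z)
p=env.get_state()["tool_pos"];print(p)
b=L(1.6,25)[0]
env.move_linear(b,velocity=100);env.move_linear([b[0],b[1],120])
env.goto(W(-120,-150,180),Q(.8))
cv2.imwrite("pics/p7.png",cv2.resize(env.camera("top")[100:290,230:470,::-1],None,fx=3.1,fy=3.1));print(env.get_state()["t"])
E
```

```text
[ 524.45428335 -167.95180902    4.09277397]
24.5
```

View pics/p7.png

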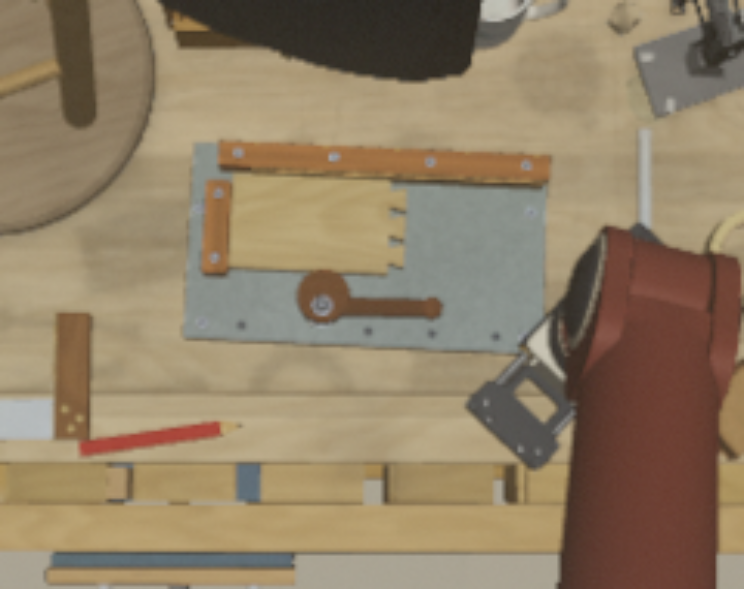

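The crop shows the lever end at (432,307) and the bolt at (322,305). That is about 1.6 rad, the dead stop. The board is square against the fence and its plain end is at the stop, and the hand is clear.

```bash
python3 -c "
from rig import env
print(env.hand_in())"
```

```text
the job is handed in; nothing more can be done
None
```

The job is handed in. In the last picture, the board's plain end is at the stop and the cam lever is at about 1.6 rad (its dead stop), with the hand clear and the tools in view unmoved; the board's force on the cork wasn't measured.

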